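Turn the row of solder reels round into the bench tray

ROBOT

A 6-joint arm with a two-finger parallel gripper is mounted at the origin on the work surface. World frame = base frame: x ahead of the robot, y to its left, z up, the work surface at z = 0. Lengths are in m, angles in rad, forces in N, time in s.
With the tool pointing down it reaches from about 0.25 to 0.775 m from the base axis. Payload 4 kg.
Tool frame: the origin (TCP) lies midway between the tips of the shut fingers; the grasp point (between the pads) lies 19 mm behind it; z points along the fingers, y is the line along which they close (so a half turn about z gives the same grasp; the last joint's range is limited). The gripper opens to 94 mm and grips with 3 to 60 N. Pads are 16 mm wide; open, the fingers measure 119 mm over their backs; the gripper's body (75 mm by 177 mm) begins 78 mm behind the grasp point.
Start: joints at [-1.324, 0.087, 1.371, -0, 1.684, -0.103], TCP at [0.188, -0.517, 0.206] pointing down, gripper open.
Joint ranges: [-3.1, 3.1], [-0.76, 2.03], [0.27, 2.55], [-1.08, 4.22], [0.17, 2.65], [-2.57, 2.57]. Speed limits (rad/s): [2.79, 2.79, 3.14, 3.14, 3.14, 3.14].

INTERFACE

Orientations are given as [roll, pitch, yaw] about the fixed x, y, z axes, in that order (R = Rz(yaw) Ry(pitch) Rx(roll)).
In Python, from bench import robot gives the robot as it stands.
- The arm moves only by the tool servo_tool, never from a script. Its argument "moves" is a list of rows, each a list of 5 numbers: the shift along the tool's x, y, z in units of 25 mm (1.0 is 25 mm), then the turn about the tool's z in units of 6 degrees (1.0 is 6 degrees), then the closure, from 0 (fully open) to 1 (shut). In form: [[dx, dy, dz, yaw, gripper], ...]. A call has 1 to 10 rows; each row is the pose to reach, as a shift and turn from the pose commanded when the call began, along the tool's axes at that moment; what a row does not reach only later rows make up. A row lasts 1/12 s, in which the tool goes at most 41.7 mm and 7.16 degrees, less where a joint would pass 70% of its speed; a pose out of reach is approached as far as the arm can. A call with a gripper value outside its range is refused whole. The fingers move at their own pace and stop on an object; the grip force is fixed at half the most. Time passes only in rows, so rows that repeat a pose let the fingers close. It gives the time, the measured TCP pose, the force, the opening and the grip force at its end, in the units of the state.
- robot.get_obs(): the state, without advancing time (a new reading comes with each control period).
- robot.snapshot(name): name is "scene" or "top"; returns a dict with "image" (420x560x3 uint8, blue, green, red), "fx", "fy", "cx", "cy" (pixels), "eye" and "orientation" of the camera in the world. Camera axes: x right, y down, z forward; pixel columns grow to the right and rows downward; lengths in m; the calibration is good to about 2 mm. A picture is of the moment at which its call begins. There is no depth.
- robot.close_job(): hands the job in; it is judged then, once.
The state is a dict: "time": time; "joint_positions": joint angles; "qvel": joint speeds; "joint_torque": joint torques, N m; "tool_pos": TCP position; "ee_rot": TCP orientation; "wrist_force": force on the tool from outside, world axes, zero at the start; "wrist_torque": the same for the moment, N m; "width": finger opening in m; "finger_force": force on a finger pad.
Only numpy, scipy, OpenCV 4.12 (cv2) and the standard library are available. Lean on these libraries where they do the work, as an engineer would, in place of code of your own. Each camera call takes 0.05 s, during which the arm holds its last target. There are 200 camera calls.

TASK

The operator across the bench needs the solder reels in the opposite order: move the four reels from the storage rail into the grey bench tray in reverse, so that the reel now at the rail's end nearest the robot goes into the tray compartment farthest from the robot, the second into the second farthest, and so on. Stand each reel upright and flat in the middle of its own compartment, never tipping one over, let go of them all, and leave the flux bottle, paste jar and nozzle where they are.

Things in the scene. Friction and masses are not known exactly. Their poses are not given: they have to be found in the camera images.
- reel_red: red solder reel standing upright (winding silver): 48 mm across its two round red flanges, 42 mm tall, about 150 g. Each flange is 6 mm thick (the upper one 36 to 42 mm above the foot) with a 38 mm winding between. Origin: centre of the underside; z up along its axis. Loose; starts in the pocket of its own colour, up to 5 mm off the pocket's centre.
- reel_lime: lime solder reel standing upright (winding silver): 48 mm across its two round lime flanges, 42 mm tall, about 150 g. Each flange is 6 mm thick (the upper one 36 to 42 mm above the foot) with a 38 mm winding between. Origin: centre of the underside; z up along its axis. Loose; starts in the pocket of its own colour, up to 5 mm off the pocket's centre.
- reel_blue: blue solder reel standing upright (winding silver): 48 mm across its two round blue flanges, 42 mm tall, about 150 g. Each flange is 6 mm thick (the upper one 36 to 42 mm above the foot) with a 38 mm winding between. Origin: centre of the underside; z up along its axis. Loose; starts in the pocket of its own colour, up to 5 mm off the pocket's centre.
- reel_white: white solder reel standing upright (winding silver): 48 mm across its two round white flanges, 42 mm tall, about 150 g. Each flange is 6 mm thick (the upper one 36 to 42 mm above the foot) with a 38 mm winding between. Origin: centre of the underside; z up along its axis. Loose; starts in the pocket of its own colour, up to 5 mm off the pocket's centre.
- pocket_red: red square shallow pocket, fixed on the rail, 70 mm square and 9 mm high, walls 3 mm, floor 3 mm thick. Origin: centre of its underside (on the rail's top); axes parallel to the rail's. Which of the rail's four positions it has differs from start to start.
- pocket_lime: lime square shallow pocket, fixed on the rail, 70 mm square and 9 mm high, walls 3 mm, floor 3 mm thick. Origin: centre of its underside (on the rail's top); axes parallel to the rail's. Which of the rail's four positions it has differs from start to start.
- pocket_blue: blue square shallow pocket, fixed on the rail, 70 mm square and 9 mm high, walls 3 mm, floor 3 mm thick. Origin: centre of its underside (on the rail's top); axes parallel to the rail's. Which of the rail's four positions it has differs from start to start.
- pocket_white: white square shallow pocket, fixed on the rail, 70 mm square and 9 mm high, walls 3 mm, floor 3 mm thick. Origin: centre of its underside (on the rail's top); axes parallel to the rail's. Which of the rail's four positions it has differs from start to start.
- rail: storage rail, fixed: dark steel bar 330 x 84 x 12 mm lying on the bench, with four coloured pockets in a row along its x axis at x = -114, -38, +38 and +114 mm. Origin: centre of its underside; x runs along the row, roughly away from the robot (within 0.2 rad), z up. It lies on the robot's left or right.
- tray: bench tray, fixed, empty, on the robot's other side from the rail: grey on a black base, 312 x 84 x 21 mm, four open compartments 72 x 72 mm inside, centred at x = -114, -38, +38, +114 mm, y = 0. Their floor is 14 mm above the tray's underside; 4 mm walls and dividers rise 7 mm above it. Origin: centre of the underside; x along the row, away from the robot (within 0.2 rad), z up.
- flux_bottle: bystander: small upright amber bottle, 36 mm across, 85 mm tall, loose. Origin: centre of its underside. Leave alone.
- paste_jar: bystander: low upright white jar with an orange cap, 48 mm across, 45 mm tall, loose. Origin: centre of its underside. Leave alone.
- nozzle: bystander: steel hot-air nozzle standing on its wide end, 36 mm across, 55 mm tall, loose. Origin: centre of its underside. Leave alone.
There are look-alikes about, which are no part of the job. What is shaped like the reel_red but turquoise is not meant. Leave any turquoise look-alike of the reel_lime alone.

How it is judged:
By the outcome, as a careful person would: the job done as asked, in the order asked, and still so for the second after the job is handed in, with the robot touching nothing.
It also fails if it takes over 96 s, if anything falls off the work surface, if the arm or the gripper's body presses on something with over 40 N, if the wrist force passes 120 N, or if a joint passes its speed limit or range.

## Working session

There is one attempt and no reset: what is moved stays moved. The work goes in short steps, Python scripts to look and compute and a tool call to move; the robot and the scene stay as the last step left them, time stands still between calls to the robot, and variables do not carry over. Pictures are saved under pics/ and viewed, at most 14 in all, crops included, and the job is handed in when it is done.

Besides the shell and the picture viewer there is one more tool, called after ">>>" by a JSON object that holds its "api" and its "payload". servo_tool: Moves the arm, as the interface text tells. Its arguments: {"type":"object","properties":{"moves":{"type":"array"}},"required":["moves"]}

```bash
mkdir -p pics; ls; cat > h.py <<'E'
import numpy as np, cv2
from scipy.spatial.transform import Rotation as R
from bench import robot
def cam(n):
    s=robot.snapshot(n); o=np.array(s["orientation"],float)
    s["R"]=o if o.shape==(3,3) else R.from_euler("xyz",o).as_matrix() if o.size==3 else R.from_quat(o).as_matrix()
    return s
def ray(s,u,v,z):
    d=s["R"]@np.array([(u-s["cx"])/s["fx"],(v-s["cy"])/s["fy"],1]); e=np.array(s["eye"])
    return (e+d*(z-e[2])/d[2])
def proj(s,p):
    c=s["R"].T@(np.array(p)-s["eye"]); return s["fx"]*c[0]/c[2]+s["cx"],s["fy"]*c[1]/c[2]+s["cy"]
E
python3 - <<'E'
from h import *
for n in ("top","scene"):
    s=cam(n); cv2.imwrite(f"pics/{n}0.png",s["image"]); print(n,s["fx"],s["cx"],s["cy"],s["eye"],s["orientation"])
print(robot.get_obs())
E
```

```text
pics
top 527.2481188818612 278.23330423739026 213.91577918935798 [ 0.43391193 -0.00142202  1.32568814] [-3.07966152 -0.01197323 -1.55551669]
scene 388.2914826527827 284.8928062635425 208.8423760327873 [ 0.95069166 -0.49542116  0.62915265] [-2.30335954  0.00941463  0.73852434]
{'time': 0.1, 'joint_positions': array([-1.32406168e+00,  8.78835509e-02,  1.37208056e+00, -2.14078216e-05,
        1.68356552e+00, -1.03078280e-01]), 'qvel': array([ 0.00044321, -0.00290869, -0.00359787, -0.00048974,  0.00106575,
       -0.00015841]), 'joint_torque': array([ 1.62005261e-03, -3.41253340e+01, -3.03302050e+01,  7.20340200e-02,
        3.04462994e-02, -1.02343802e-04]), 'tool_pos': array([ 0.18837985, -0.51622531,  0.2044313 ]), 'ee_rot': array([-3.13966376e+00, -1.78144082e-04,  3.49810363e-01]), 'wrist_force': array([-0.37495138,  0.15575105, -0.25444365]), 'wrist_torque': array([-0.00314624, -0.00222942,  0.0061908 ]), 'finger_force': 0.0, 'width': 0.0938308673057672}
```

View pics/top0.png

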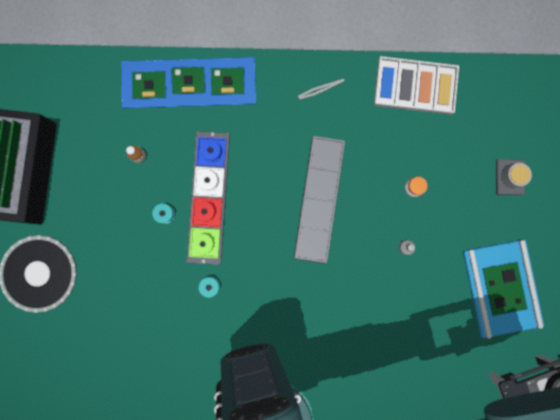

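View pics/scene0.png

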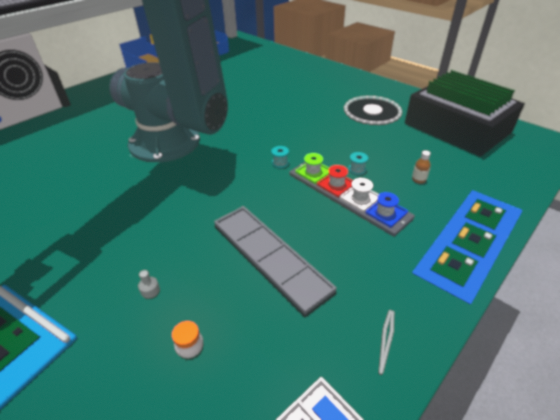

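The top view shows the rail on the left with lime nearest the robot at (203,243), then red (206,211), white (208,180) and blue (211,150). The grey tray is at about (320,200). Turquoise look-alikes are at (163,213) and (208,287).

Things that could be mistaken for a reel or the tray:
- Two turquoise reels at (163,213) and (208,287)
- The white jar with the orange cap at (417,187)
- The blue boards at (190,82)
- The white box with coloured cells at (417,85)

The targets are the four reels inside their own-colour pockets.

```bash
python3 - <<'E'
from h import *
s=cam("top"); im=s["image"]
x0,y0,x1,y1=180,125,350,300; k=3.4
c=cv2.resize(im[y0:y1,x0:x1],None,fx=k,fy=k,interpolation=cv2.INTER_CUBIC)
cv2.imwrite("pics/crop0.png",c)
hsv=cv2.cvtColor(im,cv2.COLOR_BGR2HSV)
# tray: grey
m=((hsv[...,1]<45)&(hsv[...,2]>60)&(hsv[...,2]<200)).astype(np.uint8)
m[:120]=0;m[280:]=0;m[:,:285]=0;m[:,360:]=0
m=cv2.morphologyEx(m,cv2.MORPH_CLOSE,np.ones((5,5)))
cs=max(cv2.findContours(m,0,2)[0],key=cv2.contourArea)
b=cv2.boxPoints(cv2.minAreaRect(cs)); P=np.array([ray(s,u,v,.021) for u,v in b]); print("tray px",b.round(1).tolist()); print(P.round(4), P.mean(0).round(4),np.linalg.norm(np.diff(P,axis=0),axis=1))
H=hsv[...,0];S=hsv[...,1];V=hsv[...,2]
col={"lime":(H>35)&(H<60)&(S>120)&(V>110),"red":((H<8)|(H>172))&(S>120)&(V>80),"blue":(H>108)&(H<130)&(S>120)&(V>80),"white":(S<40)&(V>150)}
for n,m in col.items():
    m=m.astype(np.uint8); m[:125]=0;m[275:]=0;m[:,:180]=0;m[:,235:]=0
    m=cv2.morphologyEx(m,cv2.MORPH_CLOSE,np.ones((3,3)))
    cs=max(cv2.findContours(m,0,2)[0],key=cv2.contourArea); r=cv2.minAreaRect(cs)
    print(n,r,ray(s,*r[0],.021).round(4))
E
```

```text
tray px [[293.5, 258.1000061035156], [311.6000061035156, 135.5], [344.5, 140.39999389648438], [326.5, 263.0]]
[[ 0.4064 -0.0552  0.021 ]
 [ 0.7131 -0.0964  0.021 ]
 [ 0.7023 -0.1791  0.021 ]
 [ 0.3957 -0.1367  0.021 ]] [ 0.5544 -0.1168  0.021 ] [0.30944581 0.08340608 0.30950725]
lime ((204.27645874023438, 242.40585327148438), (28.070920944213867, 27.917526245117188), 4.398705005645752) [0.4417 0.1656 0.021 ]
red ((206.44358825683594, 211.90272521972656), (28.818769454956055, 28.319744110107422), 3.5763344764709473) [0.5172 0.162  0.021 ]
blue ((210.7411651611328, 151.38275146484375), (28.8027286529541, 28.47013282775879), 3.814074993133545) [0.6686 0.1549 0.021 ]
white ((208.39382934570312, 181.5929412841797), (30.266145706176758, 30.5322208404541), 3.814075469970703) [0.5927 0.159  0.021 ]
```

View pics/crop0.png

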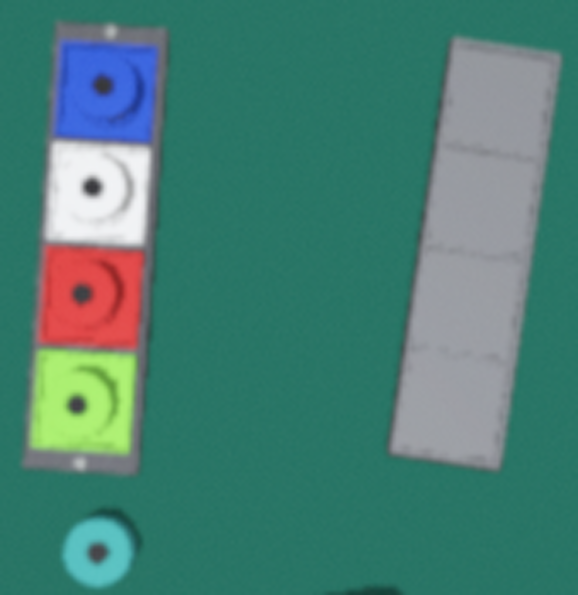

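The crop confirms four reels, each in its matching pocket. The dark hub holes are at about crop px (103,85) blue, (92,187) white, (82,294) red and (77,405) lime. The turquoise reel, outside the rail, is left alone.

```bash
cat >> h.py <<'E'
def holes(s,guess,z=.057):
    g=s["image"].max(2).astype(float); g=cv2.resize(g,None,fx=4,fy=4,interpolation=cv2.INTER_CUBIC); out={}
    for n,(u,v) in guess.items():
        U,V=int(u*4+1.5),int(v*4+1.5); w=g[V-20:V+21,U-20:U+21]
        t=(w.min()+np.median(w))/2; wt=np.clip(t-w,0,None); yy,xx=np.mgrid[-20:21,-20:21]
        out[n]=ray(s,(U+(wt*xx).sum()/wt.sum()-1.5)/4,(V+(wt*yy).sum()/wt.sum()-1.5)/4,z).round(4)
    return out
TC=np.array([.5544,-.1168]); TA=-.1336
def comp(i): return TC+(-.114+.076*i)*np.array([np.cos(TA),np.sin(TA)])   # 0 nearest
def go(p,yaw,z):
    o=robot.get_obs(); M=R.from_euler("xyz",o["ee_rot"]).as_matrix()
    d=M.T@(np.array([p[0],p[1],z])-o["tool_pos"])/.025
    t=R.from_euler("xyz",[np.pi,0,yaw]).as_matrix(); a=R.from_matrix(M.T@t).as_rotvec()[2]/np.radians(6)
    print("t",round(o["time"],2),"shift",d.round(2),"turn",round(a,2),"pos",o["tool_pos"].round(4),"w",round(o["width"],4))
E
python3 - <<'E'
from h import *
s=cam("top")
k=3.4
h=holes(s,{n:(180+u/k,125+v/k) for n,(u,v) in dict(blue=(103,85),white=(92,187),red=(82,294),lime=(77,405)).items()})
print(h)
# scene triangulation check
q=cam("scene"); c=q["image"]
for n,p in h.items(): print(n,np.round(proj(q,p),1))
print([comp(i).round(4) for i in range(4)])
go(h["lime"],-.047,.2)
E
```

```text
{'blue': array([0.6664, 0.1529, 0.057 ]), 'white': array([0.5932, 0.1589, 0.057 ]), 'red': array([0.5171, 0.1643, 0.057 ]), 'lime': array([0.4385, 0.166 , 0.057 ])}
blue [387.1 197.9]
white [361.5 183.3]
red [336.9 169.7]
lime [312.8 157.4]
[array([ 0.4414, -0.1016]), array([ 0.5167, -0.1117]), array([ 0.5921, -0.1219]), array([ 0.6674, -0.132 ])]
t 0.25 shift [ 18.75 -22.22   0.22] turn 3.79 pos [ 0.1884 -0.5165  0.2049] w 0.0943
```

>>> {"api": "servo_tool", "payload": {"moves": [[18.75, -22.2, 0.2, 3.8, 0], [18.75, -22.2, 0.2, 3.8, 0], [18.75, -22.2, 0.2, 3.8, 0], [18.75, -22.2, 0.2, 3.8, 0], [18.75, -22.2, 0.2, 3.8, 0], [18.75, -22.2, 0.2, 3.8, 0], [18.75, -22.2, 0.2, 3.8, 0], [18.75, -22.2, 0.2, 3.8, 0], [18.75, -22.2, 0.2, 3.8, 0], [18.75, -22.2, 0.2, 3.8, 0]]}}

```text
time: 1.08
tool_pos: [0.332, -0.1237, 0.2028]
ee_rot: [3.141, -0.001, -0.049]
wrist_force: [0.9, -1.0, 0.9]
width: 0.0939
finger_force: 0.0
```

```bash
python3 -c "
from h import *
go([.4385,.166],-.047,.2)"
```

```text
t 1.08 shift [  3.69 -11.78   0.11] turn -0.02 pos [ 0.332  -0.1237  0.2028] w 0.0939
```

>>> {"api": "servo_tool", "payload": {"moves": [[3.6, -11.5, 0, 0, 0], [3.6, -11.5, 0, 0, 0], [3.6, -11.5, 0, 0, 0], [3.6, -11.5, 0, 0, 0], [3.6, -11.5, 0, 0, 0], [3.6, -11.5, 0, 0, 0], [3.6, -11.5, 0, 0, 0], [3.6, -11.5, 0, 0, 0], [3.6, -11.5, 0, 0, 0], [3.6, -11.5, 0, 0, 0]]}}

```text
time: 1.92
tool_pos: [0.4353, 0.1569, 0.2022]
ee_rot: [3.14, 0.001, -0.047]
wrist_force: [0.1, 0.9, -0.6]
width: 0.0939
finger_force: 0.0
```

```bash
python3 -c "
from h import *
go([.4385,.166],-.047,.035)"
```

```text
t 1.92 shift [ 0.12 -0.38  6.69] turn -0.0 pos [0.4353 0.1569 0.2022] w 0.0939
```

>>> {"api": "servo_tool", "payload": {"moves": [[0.1, -0.35, 0, 0, 0], [0.1, -0.35, 1.5, 0, 0], [0.1, -0.35, 3, 0, 0], [0.1, -0.35, 4, 0, 0], [0.1, -0.35, 4, 0, 0], [0.1, -0.35, 4, 0, 0]]}}

```text
time: 2.42
tool_pos: [0.4377, 0.1645, 0.1019]
ee_rot: [3.141, 0.003, -0.05]
wrist_force: [-0.6, -0.3, 0.2]
width: 0.094
finger_force: 0.0
```

```bash
python3 -c "
from h import *
go([.4385,.166],-.047,.035)"
```

```text
t 2.42 shift [ 0.04 -0.06  2.68] turn -0.03 pos [0.4377 0.1645 0.1019] w 0.094
```

Descend, close on the upper flange, and lift a little.

>>> {"api": "servo_tool", "payload": {"moves": [[0, 0, 1.3, 0, 0], [0, 0, 2.6, 0, 0], [0, 0, 2.7, 0, 0], [0, 0, 2.7, 0, 0], [0, 0, 2.7, 0, 1], [0, 0, 2.7, 0, 1], [0, 0, 2.7, 0, 1], [0, 0, 2.7, 0, 1], [0, 0, 2.7, 0, 1], [0, 0, 2.7, 0, 1]]}}

```text
time: 3.25
tool_pos: [0.4389, 0.166, 0.0357]
ee_rot: [-3.141, -0.001, -0.048]
wrist_force: [-0.7, 0.3, -0.6]
width: 0.0573
finger_force: 0.0
```

>>> {"api": "servo_tool", "payload": {"moves": [[0, 0, 0, 0, 1], [0, 0, 0, 0, 1], [0, 0, 0, 0, 1], [0, 0, 0, 0, 1]]}}

```text
time: 3.58
tool_pos: [0.4386, 0.1661, 0.0352]
ee_rot: [-3.141, -0.0, -0.048]
wrist_force: [-0.8, 0.2, 0.8]
width: 0.0468
finger_force: 30.0
```

>>> {"api": "servo_tool", "payload": {"moves": [[0, 0, -0.5, 0, 1], [0, 0, -1.5, 0, 1], [0, 0, -3, 0, 1], [0, 0, -4.5, 0, 1], [0, 0, -5, 0, 1], [0, 0, -5, 0, 1], [0, 0, -5, 0, 1]]}}

```text
time: 4.17
tool_pos: [0.4386, 0.1658, 0.1598]
ee_rot: [3.141, -0.0, -0.048]
wrist_force: [-0.5, -0.1, -2.9]
width: 0.0466
finger_force: 30.0
```

```bash
python3 -c "
from h import *
go(comp(3),TA,.16)
s=cam('scene');cv2.imwrite('pics/lift.png',s['image'][60:260,200:480])"
```

```text
t 4.17 shift [ 9.72 11.45 -0.  ] turn 0.82 pos [0.4386 0.1658 0.1598] w 0.0466
```

View pics/lift.png

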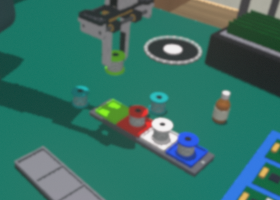

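The lime reel hangs upright in the fingers at crop px (115,63), and its pocket is empty. I'll move it to the farthest compartment.

>>> {"api": "servo_tool", "payload": {"moves": [[1, 1.2, 0, 0.8, 1], [2, 2.4, 0, 0.8, 1], [3, 3.5, 0, 0.8, 1], [4, 4.7, 0, 0.8, 1], [5, 5.9, 0, 0.8, 1], [6, 7.1, 0, 0.8, 1], [7, 8.2, 0, 0.8, 1], [8, 9.4, 0, 0.8, 1], [9, 10.6, 0, 0.8, 1], [9.7, 11.45, 0, 0.8, 1]]}}

```text
time: 5.05
tool_pos: [0.6667, -0.1346, 0.1552]
ee_rot: [3.141, 0.006, -0.134]
wrist_force: [-1.0, 0.6, -0.7]
width: 0.0469
finger_force: 30.0
```

>>> {"api": "servo_tool", "payload": {"moves": [[0, 0, 0, 0, 1], [0, 0, 0, 0, 1], [0, 0, 0, 0, 1], [0, 0, 0, 0, 1]]}}

```text
time: 5.38
tool_pos: [0.666, -0.1304, 0.1587]
ee_rot: [-3.141, 0.003, -0.131]
wrist_force: [-0.4, 0.1, -1.7]
width: 0.0471
finger_force: 30.0
```

```bash
python3 -c "
from h import *
go(comp(3),TA,.034)"
```

```text
t 5.38 shift [0.08 0.06 4.99] turn 0.03 pos [ 0.666  -0.1304  0.1587] w 0.0471
```

>>> {"api": "servo_tool", "payload": {"moves": [[0.08, 0.06, 1, 0, 1], [0.08, 0.06, 2.5, 0, 1], [0.08, 0.06, 4, 0, 1], [0.08, 0.06, 4.5, 0, 1], [0.08, 0.06, 4.75, 0, 1], [0.08, 0.06, 4.9, 0, 1], [0.08, 0.06, 4.95, 0, 1], [0.08, 0.06, 4.95, 0, 1], [0.08, 0.06, 4.95, 0, 1]]}}

```text
time: 6.13
tool_pos: [0.6705, -0.1339, 0.0393]
ee_rot: [3.141, -0.005, -0.132]
wrist_force: [-0.3, -0.0, -1.7]
width: 0.0467
finger_force: 30.0
```

```bash
python3 -c "
from h import *
go(comp(3),TA,.034);print(robot.get_obs()['wrist_force'])"
```

```text
t 6.13 shift [-0.13 -0.06  0.21] turn 0.02 pos [ 0.6705 -0.1339  0.0393] w 0.0467
[-0.30111057 -0.01440581 -1.74532421]
```

>>> {"api": "servo_tool", "payload": {"moves": [[0, 0, 0, 0, 1], [0, 0, 0, 0, 1], [0, 0, 0, 0, 1]]}}

```text
time: 6.38
tool_pos: [0.6693, -0.1337, 0.0373]
ee_rot: [3.141, -0.001, -0.132]
wrist_force: [0.4, -0.3, -1.7]
width: 0.0467
finger_force: 30.0
```

```bash
python3 -c "
from h import *
go(comp(3),TA,.034);print(robot.get_obs()['wrist_force'])"
```

```text
t 6.38 shift [-0.08 -0.06  0.13] turn 0.01 pos [ 0.6693 -0.1337  0.0373] w 0.0467
[ 0.41548896 -0.32888533 -1.6964152 ]
```

>>> {"api": "servo_tool", "payload": {"moves": [[-0.08, -0.06, 0.05, 0, 1], [-0.08, -0.06, 0.1, 0, 1], [-0.08, -0.06, 0.1, 0, 1], [-0.08, -0.06, 0.1, 0, 1], [-0.08, -0.06, 0.1, 0, 1]]}}

```text
time: 6.8
tool_pos: [0.6669, -0.1315, 0.0343]
ee_rot: [-3.141, 0.0, -0.132]
wrist_force: [-1.2, 1.5, 2.3]
width: 0.0465
finger_force: 30.0
```

```bash
python3 -c "
from h import *
go(comp(3),TA,.034);print(robot.get_obs()['wrist_force'])"
```

```text
t 6.8 shift [0.02 0.02 0.01] turn 0.02 pos [ 0.6669 -0.1315  0.0343] w 0.0465
[-1.16700349  1.45224982  2.29411046]
```

Contact. Releasing and rising.

>>> {"api": "servo_tool", "payload": {"moves": [[0, 0, 0, 0, 0.6], [0, 0, 0, 0, 0.4], [0, 0, 0, 0, 0], [0, 0, 0, 0, 0], [0, 0, 0, 0, 0], [0, 0, 0, 0, 0], [0, 0, 0, 0, 0], [0, 0, 0, 0, 0]]}}

```text
time: 7.47
tool_pos: [0.6671, -0.1318, 0.0338]
ee_rot: [3.141, -0.0, -0.132]
wrist_force: [0.1, 0.3, -0.4]
width: 0.0902
finger_force: 0.0
```

>>> {"api": "servo_tool", "payload": {"moves": [[0, 0, -1, 0, 0], [0, 0, -2.5, 0, 0], [0, 0, -4, 0, 0], [0, 0, -5, 0, 0], [0, 0, -5, 0, 0], [0, 0, -5, 0, 0], [0, 0, -5, 0, 0]]}}

```text
time: 8.05
tool_pos: [0.6665, -0.1316, 0.1576]
ee_rot: [-3.141, 0.002, -0.132]
wrist_force: [0.2, 0.3, 0.1]
width: 0.0943
finger_force: 0.0
```

```bash
python3 -c "
from h import *
go([.5171,.1643],-.047,.16)
s=cam('scene');cv2.imwrite('pics/p1.png',s['image'][120:320,180:460])"
```

```text
t 8.05 shift [ -7.48 -10.95  -0.08] turn -0.81 pos [ 0.6665 -0.1316  0.1576] w 0.0943
```

View pics/p1.png

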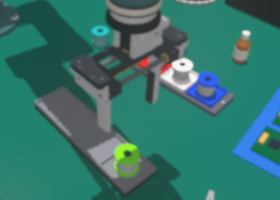

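The lime reel stands upright in the far compartment at crop px (127,158). Next is red.

>>> {"api": "servo_tool", "payload": {"moves": [[-0.8, -1.2, 0, -0.8, 0], [-1.6, -2.4, 0, -0.8, 0], [-2.4, -3.6, 0, -0.8, 0], [-3.3, -4.8, 0, -0.8, 0], [-4.1, -6, 0, -0.8, 0], [-4.9, -7.2, 0, -0.8, 0], [-5.7, -8.4, 0, -0.8, 0], [-6.5, -9.6, 0, -0.8, 0], [-7.3, -10.7, 0, -0.8, 0], [-7.5, -10.95, 0, -0.8, 0]]}}

```text
time: 8.93
tool_pos: [0.5135, 0.168, 0.1564]
ee_rot: [-3.141, 0.006, -0.043]
wrist_force: [-0.1, -0.4, 0.2]
width: 0.0944
finger_force: 0.0
```

>>> {"api": "servo_tool", "payload": {"moves": [[0, 0, 1, 0, 0], [0, 0, 2, 0, 0], [0, 0, 2, 0, 0], [0, 0, 2, 0, 0], [0, 0, 2, 0, 0]]}}

```text
time: 9.35
tool_pos: [0.5174, 0.1638, 0.1088]
ee_rot: [3.141, 0.001, -0.049]
wrist_force: [0.5, -0.6, 0.1]
width: 0.0942
finger_force: 0.0
```

```bash
python3 -c "
from h import *
go([.5171,.1643],-.047,.035)"
```

```text
t 9.35 shift [-0.01 -0.02  2.95] turn -0.02 pos [0.5174 0.1638 0.1088] w 0.0942
```

>>> {"api": "servo_tool", "payload": {"moves": [[0, 0, 1.3, 0, 0], [0, 0, 2.6, 0, 0], [0, 0, 2.95, 0, 0], [0, 0, 2.95, 0, 0], [0, 0, 2.95, 0, 0], [0, 0, 2.95, 0, 1], [0, 0, 2.95, 0, 1], [0, 0, 2.95, 0, 1], [0, 0, 2.95, 0, 1], [0, 0, 2.95, 0, 1]]}}

```text
time: 10.18
tool_pos: [0.5176, 0.1644, 0.0359]
ee_rot: [-3.141, -0.001, -0.048]
wrist_force: [0.1, -0.0, -0.2]
width: 0.064
finger_force: 0.0
```

>>> {"api": "servo_tool", "payload": {"moves": [[0, 0, 0, 0, 1], [0, 0, 0, 0, 1], [0, 0, 0, 0, 1], [0, 0, 0, 0, 1], [0, 0, 0, 0, 1]]}}

```text
time: 10.6
tool_pos: [0.5172, 0.1645, 0.0352]
ee_rot: [-3.141, -0.0, -0.048]
wrist_force: [-0.3, 0.4, 1.1]
width: 0.0463
finger_force: 30.0
```

>>> {"api": "servo_tool", "payload": {"moves": [[0, 0, -0.5, 0, 1], [0, 0, -1.5, 0, 1], [0, 0, -3, 0, 1], [0, 0, -4.5, 0, 1], [0, 0, -5, 0, 1], [0, 0, -5, 0, 1], [0, 0, -5, 0, 1]]}}

```text
time: 11.18
tool_pos: [0.5172, 0.1642, 0.1601]
ee_rot: [3.142, -0.001, -0.048]
wrist_force: [-0.3, -0.7, -0.8]
width: 0.0471
finger_force: 30.0
```

```bash
python3 -c "
from h import *
go(comp(2),TA,.16)"
```

```text
t 11.18 shift [3.540e+00 1.129e+01 1.000e-02] turn 0.82 pos [0.5172 0.1642 0.1601] w 0.0471
```

>>> {"api": "servo_tool", "payload": {"moves": [[0.4, 1.2, 0, 0.8, 1], [0.8, 2.5, 0, 0.8, 1], [1.2, 3.8, 0, 0.8, 1], [1.6, 5.1, 0, 0.8, 1], [2, 6.4, 0, 0.8, 1], [2.4, 7.7, 0, 0.8, 1], [2.8, 9, 0, 0.8, 1], [3.2, 10.2, 0, 0.8, 1], [3.45, 11, 0, 0.8, 1], [3.55, 11.3, 0, 0.8, 1]]}}

```text
time: 12.02
tool_pos: [0.5906, -0.125, 0.1555]
ee_rot: [3.141, 0.007, -0.136]
wrist_force: [0.5, 0.8, -1.9]
width: 0.0469
finger_force: 30.0
```

>>> {"api": "servo_tool", "payload": {"moves": [[0, 0, 0, 0, 1], [0, 0, 1.5, 0, 1], [0, 0, 3, 0, 1], [0, 0, 4, 0, 1], [0, 0, 4.3, 0, 1], [0, 0, 4.3, 0, 1], [0, 0, 4.3, 0, 1], [0, 0, 4.3, 0, 1], [0, 0, 4.3, 0, 1]]}}

```text
time: 12.77
tool_pos: [0.594, -0.1223, 0.0555]
ee_rot: [3.141, -0.005, -0.131]
wrist_force: [0.1, -0.0, -1.1]
width: 0.047
finger_force: 30.0
```

```bash
python3 -c "
from h import *
go(comp(2),TA,.0342)"
```

```text
t 12.77 shift [-0.08 -0.01  0.85] turn 0.02 pos [ 0.594  -0.1223  0.0555] w 0.047
```

>>> {"api": "servo_tool", "payload": {"moves": [[0, 0, 0.2, 0, 1], [0, 0, 0.4, 0, 1], [0, 0, 0.6, 0, 1], [0, 0, 0.7, 0, 1], [0, 0, 0.7, 0, 1], [0, 0, 0.7, 0, 1], [0, 0, 0.7, 0, 1]]}}

```text
time: 13.35
tool_pos: [0.5921, -0.1221, 0.0349]
ee_rot: [3.142, 0.0, -0.132]
wrist_force: [0.3, -0.6, -0.5]
width: 0.0467
finger_force: 30.0
```

```bash
python3 -c "
from h import *
go(comp(2),TA,.0342);print(robot.get_obs()['wrist_force'])"
```

```text
t 13.35 shift [-0.   -0.01  0.03] turn 0.02 pos [ 0.5921 -0.1221  0.0349] w 0.0467
[ 0.33142925 -0.55356367 -0.45100354]
```

>>> {"api": "servo_tool", "payload": {"moves": [[0, 0, 0, 0, 0.6], [0, 0, 0, 0, 0.4], [0, 0, 0, 0, 0], [0, 0, 0, 0, 0], [0, 0, 0, 0, 0], [0, 0, 0, 0, 0], [0, 0, 0, 0, 0], [0, 0, 0, 0, 0]]}}

```text
time: 14.02
tool_pos: [0.5923, -0.1221, 0.0352]
ee_rot: [3.142, -0.0, -0.132]
wrist_force: [0.2, -0.2, 0.2]
width: 0.0902
finger_force: 0.0
```

>>> {"api": "servo_tool", "payload": {"moves": [[0, 0, -1, 0, 0], [0, 0, -2.5, 0, 0], [0, 0, -4, 0, 0], [0, 0, -5, 0, 0], [0, 0, -5, 0, 0], [0, 0, -5, 0, 0], [0, 0, -5, 0, 0]]}}

```text
time: 14.6
tool_pos: [0.5916, -0.122, 0.1589]
ee_rot: [-3.141, 0.002, -0.132]
wrist_force: [-0.0, 0.3, -0.4]
width: 0.0941
finger_force: 0.0
```

```bash
python3 -c "
from h import *
go([.5932,.1589],-.047,.16)"
```

```text
t 14.6 shift [ -1.41 -11.15  -0.04] turn -0.81 pos [ 0.5916 -0.122   0.1589] w 0.0941
```

>>> {"api": "servo_tool", "payload": {"moves": [[-0.2, -1.3, 0, -0.8, 0], [-0.3, -2.6, 0, -0.8, 0], [-0.5, -3.9, 0, -0.8, 0], [-0.6, -5.2, 0, -0.8, 0], [-0.8, -6.5, 0, -0.8, 0], [-1, -7.8, 0, -0.8, 0], [-1.1, -9.1, 0, -0.8, 0], [-1.3, -10.4, 0, -0.8, 0], [-1.4, -11.15, 0, -0.8, 0], [-1.4, -11.15, 0, -0.8, 0]]}}

```text
time: 15.43
tool_pos: [0.5922, 0.1627, 0.1567]
ee_rot: [-3.141, 0.006, -0.043]
wrist_force: [-0.8, -0.7, -0.0]
width: 0.0941
finger_force: 0.0
```

>>> {"api": "servo_tool", "payload": {"moves": [[0, 0, 1, 0, 0], [0, 0, 2, 0, 0], [0, 0, 2, 0, 0], [0, 0, 2, 0, 0], [0, 0, 2, 0, 0], [0, 0, 2, 0, 0]]}}

```text
time: 15.93
tool_pos: [0.5951, 0.1584, 0.1116]
ee_rot: [-3.141, -0.002, -0.049]
wrist_force: [-0.0, 0.3, -0.7]
width: 0.0942
finger_force: 0.0
```

```bash
python3 -c "
from h import *
go([.5932,.1589],-.047,.035)"
```

```text
t 15.93 shift [-0.09 -0.02  3.06] turn -0.02 pos [0.5951 0.1584 0.1116] w 0.0942
```

>>> {"api": "servo_tool", "payload": {"moves": [[-0.02, 0, 1.3, 0, 0], [-0.02, 0, 2.6, 0, 0], [-0.02, 0, 3, 0, 0], [-0.02, 0, 3, 0, 0], [-0.02, 0, 3, 0, 0], [-0.02, 0, 3, 0, 0], [-0.02, 0, 3, 0, 1], [-0.02, 0, 3, 0, 1], [-0.02, 0, 3, 0, 1], [-0.02, 0, 3, 0, 1]]}}

```text
time: 16.77
tool_pos: [0.5942, 0.1589, 0.036]
ee_rot: [-3.141, -0.002, -0.048]
wrist_force: [0.5, -0.3, -0.6]
width: 0.0706
finger_force: 0.0
```

>>> {"api": "servo_tool", "payload": {"moves": [[0, 0, 0, 0, 1], [0, 0, 0, 0, 1], [0, 0, 0, 0, 1], [0, 0, 0, 0, 1], [0, 0, 0, 0, 1], [0, 0, 0, 0, 1]]}}

```text
time: 17.27
tool_pos: [0.5937, 0.159, 0.0351]
ee_rot: [-3.141, 0.0, -0.048]
wrist_force: [-0.3, 1.0, 0.3]
width: 0.0469
finger_force: 30.0
```

>>> {"api": "servo_tool", "payload": {"moves": [[0, 0, -0.5, 0, 1], [0, 0, -1.5, 0, 1], [0, 0, -3, 0, 1], [0, 0, -4.5, 0, 1], [0, 0, -5, 0, 1], [0, 0, -5, 0, 1], [0, 0, -5, 0, 1], [0, 0, -5, 0, 1]]}}

```text
time: 17.93
tool_pos: [0.5921, 0.1585, 0.1569]
ee_rot: [3.14, 0.005, -0.048]
wrist_force: [-0.5, 0.4, -1.8]
width: 0.0466
finger_force: 30.0
```

```bash
python3 -c "
from h import *
go(comp(1),TA,.16)"
```

```text
t 17.93 shift [-2.49 10.94 -0.1 ] turn 0.82 pos [0.5921 0.1585 0.1569] w 0.0466
```

>>> {"api": "servo_tool", "payload": {"moves": [[-0.3, 1.2, 0, 0.8, 1], [-0.6, 2.5, 0, 0.8, 1], [-0.9, 3.8, 0, 0.8, 1], [-1.2, 5.1, 0, 0.8, 1], [-1.5, 6.4, 0, 0.8, 1], [-1.8, 7.7, 0, 0.8, 1], [-2.1, 9, 0, 0.8, 1], [-2.4, 10.2, 0, 0.8, 1], [-2.52, 10.95, 0, 0.8, 1], [-2.52, 10.95, 0, 0.8, 1]]}}

```text
time: 18.77
tool_pos: [0.5149, -0.1147, 0.1565]
ee_rot: [3.141, 0.007, -0.137]
wrist_force: [0.3, -0.3, -1.6]
width: 0.0469
finger_force: 30.0
```

>>> {"api": "servo_tool", "payload": {"moves": [[0, 0, 0, 0, 1], [0, 0, 1.5, 0, 1], [0, 0, 3, 0, 1], [0, 0, 4, 0, 1], [0, 0, 4.3, 0, 1], [0, 0, 4.3, 0, 1], [0, 0, 4.3, 0, 1], [0, 0, 4.3, 0, 1], [0, 0, 4.3, 0, 1], [0, 0, 4.3, 0, 1]]}}

```text
time: 19.6
tool_pos: [0.519, -0.1119, 0.0548]
ee_rot: [3.141, -0.004, -0.132]
wrist_force: [0.2, -0.1, -1.5]
width: 0.0467
finger_force: 30.0
```

```bash
python3 -c "
from h import *
go(comp(1),TA,.0342)"
```

```text
t 19.6 shift [-0.1   0.    0.82] turn 0.02 pos [ 0.519  -0.1119  0.0548] w 0.0467
```

>>> {"api": "servo_tool", "payload": {"moves": [[-0.02, 0, 0.2, 0, 1], [-0.03, 0, 0.4, 0, 1], [-0.03, 0, 0.6, 0, 1], [-0.03, 0, 0.72, 0, 1], [-0.03, 0, 0.72, 0, 1], [-0.03, 0, 0.72, 0, 1], [-0.03, 0, 0.72, 0, 1]]}}

```text
time: 20.18
tool_pos: [0.5167, -0.1115, 0.0343]
ee_rot: [3.141, 0.0, -0.132]
wrist_force: [0.1, 0.3, -2.8]
width: 0.047
finger_force: 30.0
```

```bash
python3 -c "
from h import *
go(comp(1),TA,.0342);print(robot.get_obs()['wrist_force'])"
```

```text
t 20.18 shift [0.   0.01 0.  ] turn 0.02 pos [ 0.5167 -0.1115  0.0343] w 0.047
[ 0.13030772  0.32785587 -2.75611716]
```

>>> {"api": "servo_tool", "payload": {"moves": [[0, 0, 0.02, 0, 0.6], [0, 0, 0.02, 0, 0.4], [0, 0, 0.02, 0, 0], [0, 0, 0.02, 0, 0], [0, 0, 0.02, 0, 0], [0, 0, 0.02, 0, 0], [0, 0, 0.02, 0, 0], [0, 0, 0.02, 0, 0]]}}

```text
time: 20.85
tool_pos: [0.5169, -0.1115, 0.0342]
ee_rot: [3.141, -0.0, -0.132]
wrist_force: [-0.8, -0.6, 0.4]
width: 0.09
finger_force: 0.0
```

>>> {"api": "servo_tool", "payload": {"moves": [[0, 0, -1, 0, 0], [0, 0, -2.5, 0, 0], [0, 0, -4, 0, 0], [0, 0, -5, 0, 0], [0, 0, -5, 0, 0], [0, 0, -5, 0, 0], [0, 0, -5, 0, 0]]}}

```text
time: 21.43
tool_pos: [0.5162, -0.1113, 0.158]
ee_rot: [-3.141, 0.002, -0.132]
wrist_force: [-0.0, -0.6, -0.7]
width: 0.0942
finger_force: 0.0
```

```bash
python3 -c "
from h import *
go([.6664,.1529],-.047,.16)"
```

```text
t 21.43 shift [  4.57 -11.27  -0.09] turn -0.81 pos [ 0.5162 -0.1113  0.158 ] w 0.0942
```

>>> {"api": "servo_tool", "payload": {"moves": [[0.5, -1.2, 0, -0.8, 0], [1, -2.4, 0, -0.8, 0], [1.5, -3.6, 0, -0.8, 0], [2, -4.8, 0, -0.8, 0], [2.4, -6, 0, -0.8, 0], [2.9, -7.2, 0, -0.8, 0], [3.4, -8.4, 0, -0.8, 0], [3.9, -9.6, 0, -0.8, 0], [4.4, -10.8, 0, -0.8, 0], [4.55, -11.25, 0, -0.8, 0]]}}

```text
time: 22.27
tool_pos: [0.6663, 0.156, 0.1548]
ee_rot: [-3.141, 0.006, -0.045]
wrist_force: [-1.0, 0.6, 0.8]
width: 0.094
finger_force: 0.0
```

>>> {"api": "servo_tool", "payload": {"moves": [[0, 0, 1, 0, 0], [0, 0, 2, 0, 0], [0, 0, 2, 0, 0], [0, 0, 2, 0, 0], [0, 0, 2, 0, 0], [0, 0, 2, 0, 0], [0, 0, 2, 0, 0]]}}

```text
time: 22.85
tool_pos: [0.6676, 0.152, 0.1114]
ee_rot: [-3.141, -0.004, -0.049]
wrist_force: [0.6, 0.3, -0.4]
width: 0.0936
finger_force: 0.0
```

```bash
python3 -c "
from h import *
go([.6664,.1529],-.047,.035)"
```

```text
t 22.85 shift [-0.06 -0.03  3.06] turn -0.02 pos [0.6676 0.152  0.1114] w 0.0936
```

>>> {"api": "servo_tool", "payload": {"moves": [[0, -0.02, 1.3, 0, 0], [0, -0.02, 2.6, 0, 0], [0, -0.02, 3, 0, 0], [0, -0.02, 3, 0, 0], [0, -0.02, 3, 0, 0], [0, -0.02, 3, 0, 0], [0, -0.02, 3, 0, 0]]}}

```text
time: 23.43
tool_pos: [0.6685, 0.1531, 0.0373]
ee_rot: [-3.141, -0.005, -0.048]
wrist_force: [0.3, 0.2, 0.2]
width: 0.0938
finger_force: 0.0
```

>>> {"api": "servo_tool", "payload": {"moves": [[0, 0, 0, 0, 1], [0, 0, 0, 0, 1], [0, 0, 0, 0, 1], [0, 0, 0, 0, 1], [0, 0, 0, 0, 1], [0, 0, 0, 0, 1], [0, 0, 0, 0, 1], [0, 0, 0, 0, 1], [0, 0, 0, 0, 1], [0, 0, 0, 0, 1]]}}

```text
time: 24.27
tool_pos: [0.6666, 0.153, 0.034]
ee_rot: [-3.142, 0.0, -0.048]
wrist_force: [-0.8, 0.5, -0.3]
width: 0.0469
finger_force: 30.0
```

>>> {"api": "servo_tool", "payload": {"moves": [[0, 0, -0.5, 0, 1], [0, 0, -1.5, 0, 1], [0, 0, -3, 0, 1], [0, 0, -4.5, 0, 1], [0, 0, -5, 0, 1], [0, 0, -5, 0, 1], [0, 0, -5, 0, 1], [0, 0, -5, 0, 1]]}}

```text
time: 24.93
tool_pos: [0.6652, 0.1526, 0.1557]
ee_rot: [3.14, 0.005, -0.048]
wrist_force: [-0.2, -0.0, -2.1]
width: 0.047
finger_force: 30.0
```

```bash
python3 -c "
from h import *
go(comp(0),TA,.159)"
```

```text
t 24.93 shift [-8.45 10.59 -0.07] turn 0.82 pos [0.6652 0.1526 0.1557] w 0.047
```

>>> {"api": "servo_tool", "payload": {"moves": [[-0.9, 1.1, 0, 0.8, 1], [-1.8, 2.2, 0, 0.8, 1], [-2.7, 3.4, 0, 0.8, 1], [-3.6, 4.5, 0, 0.8, 1], [-4.5, 5.6, 0, 0.8, 1], [-5.4, 6.8, 0, 0.8, 1], [-6.3, 7.9, 0, 0.8, 1], [-7.2, 9, 0, 0.8, 1], [-8.1, 10.1, 0, 0.8, 1], [-8.48, 10.6, 0, 0.8, 1]]}}

```text
time: 25.77
tool_pos: [0.4377, -0.1033, 0.1556]
ee_rot: [3.141, 0.007, -0.135]
wrist_force: [0.5, -0.5, -1.0]
width: 0.0467
finger_force: 30.0
```

>>> {"api": "servo_tool", "payload": {"moves": [[0, 0, 0, 0, 1], [0, 0, 0, 0, 1], [0, 0, 1.5, 0, 1], [0, 0, 3, 0, 1], [0, 0, 4, 0, 1], [0, 0, 4.3, 0, 1], [0, 0, 4.3, 0, 1], [0, 0, 4.3, 0, 1], [0, 0, 4.3, 0, 1], [0, 0, 4.3, 0, 1]]}}

```text
time: 26.6
tool_pos: [0.444, -0.102, 0.0538]
ee_rot: [3.141, -0.004, -0.131]
wrist_force: [-0.4, 0.2, -1.4]
width: 0.0468
finger_force: 30.0
```

```bash
python3 -c "
from h import *
go(comp(0),TA,.0332)"
```

```text
t 26.6 shift [-0.11 -0.    0.82] turn 0.02 pos [ 0.444  -0.102   0.0538] w 0.0468
```

>>> {"api": "servo_tool", "payload": {"moves": [[-0.02, 0, 0.2, 0, 1], [-0.03, 0, 0.4, 0, 1], [-0.03, 0, 0.6, 0, 1], [-0.03, 0, 0.72, 0, 1], [-0.03, 0, 0.72, 0, 1], [-0.03, 0, 0.72, 0, 1], [-0.03, 0, 0.72, 0, 1], [-0.03, 0, 0.72, 0, 1]]}}

```text
time: 27.27
tool_pos: [0.4414, -0.1016, 0.0336]
ee_rot: [3.141, -0.0, -0.132]
wrist_force: [0.1, 0.0, -1.8]
width: 0.0466
finger_force: 30.0
```

```bash
python3 -c "
from h import *
go(comp(0),TA,.0332);print(robot.get_obs()['wrist_force'])"
```

```text
t 27.27 shift [ 0.   -0.    0.02] turn 0.02 pos [ 0.4414 -0.1016  0.0336] w 0.0466
[ 0.13587321  0.03263652 -1.79026965]
```

Release, rise, and move aside for an unobstructed view. The start side (−y) at height is clear.

>>> {"api": "servo_tool", "payload": {"moves": [[0, 0, 0.03, 0, 1], [0, 0, 0.03, 0, 0.6], [0, 0, 0.03, 0, 0.4], [0, 0, 0.03, 0, 0], [0, 0, 0.03, 0, 0], [0, 0, 0.03, 0, 0], [0, 0, 0.03, 0, 0], [0, 0, 0.03, 0, 0], [0, 0, 0.03, 0, 0]]}}

```text
time: 28.02
tool_pos: [0.4414, -0.1016, 0.0329]
ee_rot: [3.142, -0.0, -0.132]
wrist_force: [-0.7, 1.3, 0.6]
width: 0.0901
finger_force: 0.0
```

>>> {"api": "servo_tool", "payload": {"moves": [[0, 0, -1, 0, 0], [0, 0, -2.5, 0, 0], [0, 0, -4, 0, 0], [0, 0, -5.5, 0, 0], [0, 0, -6.5, 0, 0], [0, 0, -6.5, 0, 0], [0, 0, -6.5, 0, 0]]}}

```text
time: 28.6
tool_pos: [0.4424, -0.1019, 0.1972]
ee_rot: [3.141, -0.004, -0.132]
wrist_force: [-0.4, -0.6, -0.7]
width: 0.094
finger_force: 0.0
```

>>> {"api": "servo_tool", "payload": {"moves": [[-5, 12, 0, -3, 0], [-5, 12, 0, -3, 0], [-5, 12, 0, -3, 0], [-5, 12, 0, -3, 0], [-5, 12, 0, -3, 0], [-5, 12, 0, -3, 0], [-5, 12, 0, -3, 0], [-5, 12, 0, -3, 0], [-5, 12, 0, -3, 0], [-5, 12, 0, -3, 0]]}}

```text
time: 29.43
tool_pos: [0.2758, -0.3834, 0.1926]
ee_rot: [-3.137, 0.002, 0.177]
wrist_force: [-0.8, -0.1, -0.3]
width: 0.094
finger_force: 0.0
```

```bash
python3 -c "
from h import *
s=cam('top');cv2.imwrite('pics/end.png',cv2.resize(s['image'][110:300,130:440],None,fx=2.5,fy=2.5))
q=cam('scene');cv2.imwrite('pics/endS.png',cv2.resize(q['image'][120:370,100:460],None,fx=2,fy=2))
g={i:proj(s,[*comp(i),.056]) for i in range(4)}
print(g)
for i,p in holes(s,g,.056).items(): print(i,p,((p[:2]-comp(i))*1000).round(1))"
```

```text
{0: (np.float64(313.59288776465604), np.float64(244.12401284672808)), 1: (np.float64(318.1268237315743), np.float64(212.9569539987183)), 2: (np.float64(322.62680627533325), np.float64(182.02329684526694)), 3: (np.float64(327.09321537518946), np.float64(151.32042934334186))}
0 [ 0.441  -0.1029  0.056 ] [-0.4 -1.3]
1 [ 0.5162 -0.1128  0.056 ] [-0.5 -1.1]
2 [ 0.5921 -0.1232  0.056 ] [ 0.  -1.3]
3 [ 0.6669 -0.1324  0.056 ] [-0.5 -0.4]
```

View pics/end.png

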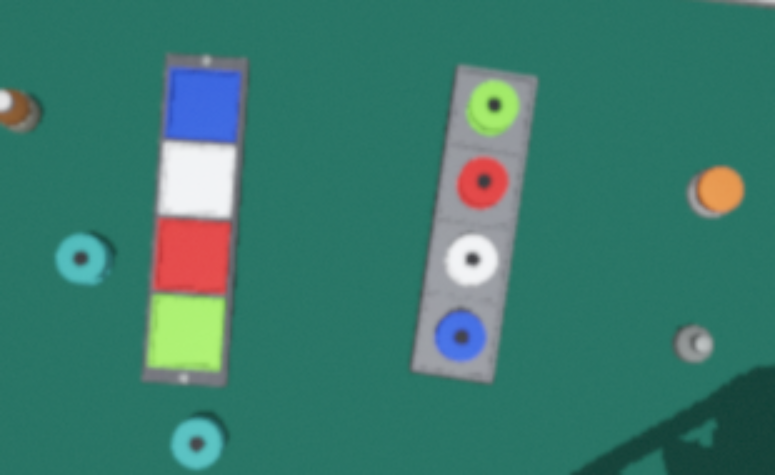

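View pics/endS.png

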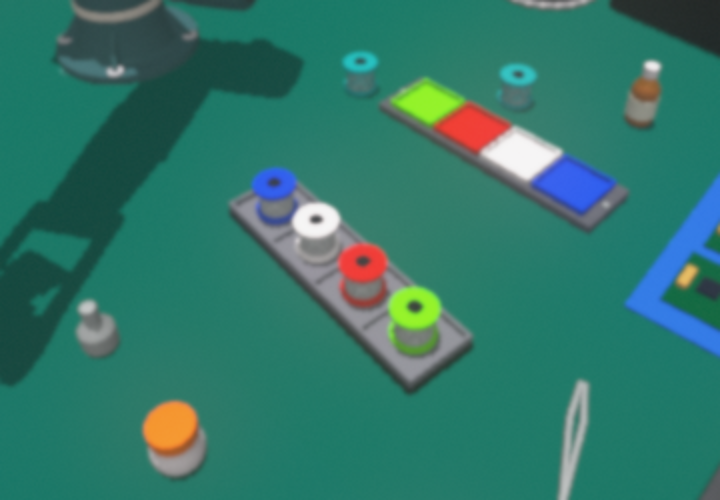

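All four reels stand upright within about 1.5 mm of their compartment centres: lime (495,105), red (484,181), white (472,259) and blue (461,337), far to near. The bystanders have not moved, so I'm handing the job in.

```bash
python3 -c "
from h import *
print(robot.close_job())"
```

```text
the job is handed in; nothing more can be done
None
```

The four reels are in the tray in reverse order (lime farthest, then red, white, blue), upright, centred to about 1.5 mm and released; the bottle, jar, nozzle and turquoise reels were not touched, and I handed the job in at about 29.5 s.

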